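# Set the lunch warmer one click up and start it

### The job

Warm the lunch: with a fingertip on the lunch warmer's big knurled dial, turn it clockwise (seen from above) by exactly one click, so that it rests in its next notch, and then press the warmer's round start button fully down and let it go. Nothing is to be picked up or pushed aside: leave the bento box, cups, dish and chopstick case where they are, and finish clear of everything.

Things in the scene. Friction and masses are not known exactly. Their poses are not given: they have to be found in the camera images.
- warmer: Grey lunch warmer fixed to the counter, 300 (x) by 360 (y) mm, flat deck 45 mm high. Origin: centre of its underside, z up; dial and button lie along its front, its own -x side (towards the robot). A steel warming plate (top 51 mm high) covers the rear half and carries the bento box. In this frame the dial's axis is at x -90, y +85 mm, the button at x -90, y -120 mm.
- dial_top (a point): Centre of the dial's flat top face, on its upright axis, 73 mm above the counter. The dial is an aluminium disc 96 mm across (too wide to pinch), 20 mm high, its rim knurled with ribs 2 mm proud. A thin black pointer line runs along this point's +x. A fingertip pressing the top with 6 to 9 N, 25 to 40 mm from the axis, and swept in an arc about it turns the dial by friction.
- dial_stem (a joint): How far the dial is pressed down on its axial spring, m: 0 up, 0.006 at the stop. It gives from about 1.5 N of downward push and sinks 1 mm for each further 1.2 N (stop at about 9 N). It may be turned pressed or not.
- dial (a joint): Dial angle, rad, growing clockwise from above. Sprung notches at 0 (one pip on the deck; it starts here within a few degrees), 1.047 (two pips; pointer straight to the warmer's rear, +x) and 2.094 (three pips). Leaving the first takes about 0.07 N m; let go past 0.55 it pulls itself into the notch at 1.047, past 1.55 into the one after.
- start (a joint): Travel of the start button, m: 0 up, 0.006 fully down; a spring returns it, fully down takes 5 N.
- start_top (a point): Centre of the top face of the start button: a round white push button 32 mm across in a black housing on the warmer's deck, pressed straight down.
- bento_mid (a point): Centre of the closed red two-tier bento box, 114 by 174 mm (x, y), 70 mm high, standing loose on the warming plate.
- cup_a_mid (a point): Centre (15 mm above its foot) of a green food cup, 60 mm across at the rim, 30 mm high, standing loose on the warmer's deck between the dial and the button.
- cup_b_mid (a point): Centre of a like food cup on the warming plate, left (+y) of the bento box.
- cup_c_mid (a point): Centre of a like food cup on the counter right (-y) of the warmer.
- case_mid (a point): Centre of the closed steel chopstick case, 235 by 30 by 18 mm, long along its x, lying loose on the counter left of the warmer.
- dish_mid (a point): Centre of the white soy dish, 84 mm across, 20 mm high, loose on the counter right of the warmer.

How it is judged:
On the way, in this order (a step that is already met when the one before it is completed fails the run):
1. the dial rests in the next notch, let go by the fingers (value of joint dial between 0.9072 and 1.1872 rad and contact force between the fingers and dial below 0.3 N), for 0.2 s.
2. the start button is pressed fully down (value of joint start above 0.0045 m), for 0.05 s.
At the end, for the whole second after the job is handed in: The dial rests in the notch one click clockwise of its start (1.047 rad, within 0.14), the start button has been pressed after that (past 4.5 mm of its 6) and is up again (under 1.5 mm), and every loose thing is within 20 mm of where it started (value of joint dial between 0.9072 and 1.1872 rad and velocity of joint dial between -0.1 and 0.1 rad/s and value of joint start below 0.0015 m and distance of each of bento_mid, case_mid, cup_a_mid, cup_b_mid, cup_c_mid, dish_mid from where it was at the start of the episode below 0.02 m); the robot touches nothing.
It fails at once if the dial is turned past the next notch towards the one after (value of joint dial above 1.5 rad).
It fails at once if the start button is pressed before the dial has been turned (value of joint start above 0.004 m and value of joint dial below 0.7972 rad).
It fails at once if a bento box, cup, dish or chopstick case is lifted, carried or pushed away (over 20 mm) (distance of any of bento_mid, case_mid, cup_a_mid, cup_b_mid, cup_c_mid, dish_mid from where it was at the start of the episode above 0.02 m).
It also fails if it takes over 43 s, if anything falls off the work surface, if the arm or the gripper's body presses on something with over 40 N, if the wrist force passes 120 N, or if a joint passes its speed limit or range.

### The arm

A 6-joint arm with a two-finger parallel gripper is mounted at the origin on the work surface. World frame = base frame: x ahead of the robot, y to its left, z up, the work surface at z = 0. Lengths are in m, angles in rad, forces in N, time in s.
With the tool pointing down it reaches from about 0.25 to 0.775 m from the base axis. Payload 4 kg.
Tool frame: the origin (TCP) lies midway between the tips of the shut fingers; the grasp point (between the pads) lies 19 mm behind it; z points along the fingers, y is the line along which they close (so a half turn about z gives the same grasp; the last joint's range is limited). The gripper opens to 94 mm and grips with 3 to 60 N. Pads are 16 mm wide; open, the fingers measure 119 mm over their backs; the gripper's body (75 mm by 177 mm) begins 78 mm behind the grasp point.
Start: joints at [1.012, 0.087, 1.371, -0, 1.684, -0.103], TCP at [0.242, 0.494, 0.18] pointing down, gripper open.
Joint ranges: [-3.1, 3.1], [-0.76, 2.03], [0.27, 2.55], [-1.08, 4.22], [0.17, 2.65], [-2.57, 2.57]. Speed limits (rad/s): [2.79, 2.79, 3.14, 3.14, 3.14, 3.14].

### API

Orientations are given as [roll, pitch, yaw] about the fixed x, y, z axes, in that order (R = Rz(yaw) Ry(pitch) Rx(roll)).
In Python, from bench import get_obs, snapshot, close_job gives the robot as it stands. The module is installed in compiled form; this text tells all that it offers.
- The arm moves only by the tool drive_tool, never from a script. Its argument "commands" is a list of rows, each a list of 6 numbers: the shift along the tool's x, y, z in units of 0.04 m (1.0 is 0.04 m), then the turn, a rotation vector about the tool's x, y, z in units of 0.1 rad (1.0 is 0.1 rad). In form: [[dx, dy, dz, wx, wy, wz], ...]. A call has 1 to 20 rows; each row shifts and turns the commanded pose from where the row before left it, along the tool's axes as they then stand; what a row does not reach is not made up. A row lasts 1/8 s, in which the tool goes at most 62.5 mm and 10.7 degrees, less where a joint would pass 70% of its speed; a pose out of reach is approached as far as the arm can. A call with a number of a shift or a turn outside -1 to 1 is refused whole. A call with a gripper value outside its range is refused whole. "gripper" is the closure, from 0 (fully open) to 1 (shut), set as the call begins (left out, the last holds). The fingers move at their own pace and stop on an object; the grip force is fixed at half the most. Time passes only in rows, so rows that do not move let the fingers close. It gives the time, the measured TCP pose, the force, the opening and the grip force at its end, in the units of the state.
- get_obs(): the state, without advancing time (a new reading comes with each control period).
- snapshot(name): name is "side" or "top"; returns a dict with "image" (420x560x3 uint8, blue, green, red), "range_z" (420x560 float32, m along the optical axis (not along the pixel's ray), 0 where there is no reading), "fx", "fy", "cx", "cy" (pixels), "k1" (the pictures are not rectified: a ray, as slopes to the right and down, at radius r is drawn at 1 + k1 r^2 times it, then the intrinsics apply), "rvec" (rotation vector, rad) and "tvec" (3), from world to camera coordinates, as OpenCV has them. Camera axes: x right, y down, z forward; pixel columns grow to the right and rows downward; lengths in m; the calibration is good to about 2 mm. A picture is of the moment at which its call begins.
- close_job(): hands the job in; it is judged then, once.
The state is a dict: "time": time; "joint_positions": joint angles; "qvel": joint speeds; "joint_torque": joint torques, N m; "tool_pos": TCP position; "ee_rot": TCP orientation; "wrist_force": force on the tool from outside, world axes, zero at the start; "wrist_torque": the same for the moment, N m; "width": finger opening in m; "finger_force": force on a finger pad.
Only numpy, scipy, OpenCV 4.12 (cv2) and the standard library are available. Lean on these libraries where they do the work, as an engineer would, in place of code of your own. Each camera call takes 0.05 s, during which the arm holds its last target. There are 200 camera calls.

## Working session

There is one attempt and no reset: what is moved stays moved. The work goes in short steps, Python scripts to look and compute and a tool call to move; the robot and the scene stay as the last step left them, time stands still between calls to the robot, and variables do not carry over. Pictures are saved under pics/ and viewed, at most 10 in all, crops included, and the job is handed in when it is done.

Besides the shell and the picture viewer there is one more tool, called after ">>>" by a JSON object that holds its "name" and its "arguments". drive_tool: Moves the arm, as the interface text tells. Its arguments: {"type":"object","properties":{"commands":{"type":"array"},"gripper":{"type":"number"}},"required":["commands"]}

```bash
mkdir -p pics
cat > h.py <<'E'
import numpy as np,cv2
from bench import get_obs,snapshot
def world(s):
    h,w=s["range_z"].shape
    K=np.array([[s["fx"],0,s["cx"]],[0,s["fy"],s["cy"]],[0,0,1.]])
    u,v=np.meshgrid(np.arange(w),np.arange(h))
    p=np.stack([u,v],-1).reshape(-1,1,2).astype(float)
    n=cv2.undistortPoints(p,K,np.array([s["k1"],0,0,0.])).reshape(h,w,2)
    z=s["range_z"].astype(float)
    c=np.dstack([n[...,0]*z,n[...,1]*z,z])
    R=cv2.Rodrigues(np.array(s["rvec"],float))[0]
    return (c-np.array(s["tvec"]).ravel())@R
E
python3 - <<'E'
from h import *
o=get_obs();print({k:np.round(v,3) for k,v in o.items()})
for n in("top","side"):
    s=snapshot(n);cv2.imwrite(f"pics/{n}0.png",s["image"]);W=world(s);np.save(n+"W.npy",W);np.save(n+"Z.npy",s["range_z"])
    print(n,s["rvec"],s["tvec"])
    for v in range(30,420,60):print([tuple(np.round(W[v,u]*1000).astype(int).tolist()) for u in range(40,560,80)])
E
```

```text
{'time': np.float64(0.0), 'joint_positions': array([ 1.012,  0.088,  1.372, -0.   ,  1.684, -0.103]), 'qvel': array([ 0.   ,  0.001,  0.   , -0.003, -0.001,  0.001]), 'joint_torque': array([ 1.0000e-03, -3.4019e+01, -3.0243e+01,  7.2000e-02,  3.3000e-02,
       -0.0000e+00]), 'tool_pos': array([0.242, 0.493, 0.179]), 'ee_rot': array([-3.139, -0.   ,  2.686]), 'wrist_force': array([0.03 , 0.436, 1.042]), 'wrist_torque': array([-0.03 ,  0.021,  0.058]), 'finger_force': np.float64(0.0), 'width': np.float64(0.094)}
top [ 2.13297066 -2.15985679  0.08426588] [0.07653262 0.60266026 0.97481167]
[(1364, 1050, -398), (1033, 466, 130), (1361, 401, -438), (1094, 63, 2), (1087, -163, 1), (1083, -387, 0), (1020, -546, 103)]
[(935, 754, 2), (930, 521, -2), (922, 290, 1), (916, 65, 0), (912, -157, -2), (905, -375, 3), (903, -596, -2)]
[(709, 612, 193), (754, 512, 1), (737, 275, 51), (716, 63, 121), (741, -150, 0), (738, -366, -1), (726, -559, 36)]
[(572, 610, 183), (587, 507, -2), (577, 267, 75), (577, 67, 43), (578, -145, -2), (575, -356, 1), (572, -567, 0)]
[(426, 723, 1), (425, 500, 2), (424, 283
[... 496 characters left out ...]
393)]
[(-550, 1420, -252), (-132, 1431, -275), (342, 848, 2), (636, 557, 142), (981, 829, 1), (1368, 941, -56), (1362, 358, 240)]
[(-172, 452, -1), (102, 434, 0), (366, 420, 0), (627, 394, 9), (893, 402, -3), (1365, 791, -271), (1366, 259, 84)]
[(45, -79, 181), (158, 126, 1), (383, 117, 0), (601, 52, 47), (830, 94, 2), (1063, 85, -1), (1362, 143, -63)]
[(1, -103, 9), (198, -102, 1), (395, -111, 2), (589, -123, 5), (785, -130, 1), (985, -145, 3), (1367, 33, -219)]
[(48, -275, 1), (228, -280, 2), (403, -285, 0), (577, -292, -3), (752, -305, -1), (929, -320, 2), (1367, -88, -369)]
[(88, -421, -1), (251, -425, 3), (409, -431, 3), (566, -436, -2), (724, -448, 1), (885, -461, 0), (963, -552, 146)]
```

View pics/top0.png

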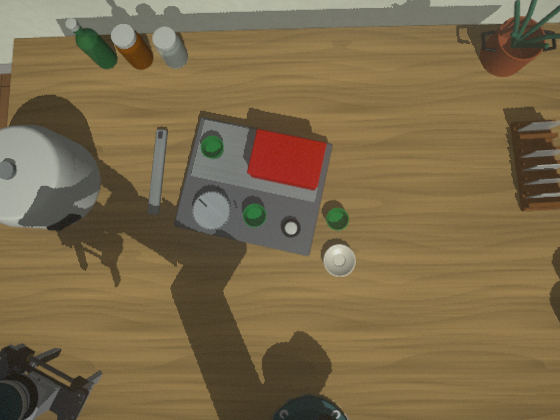

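View pics/side0.png

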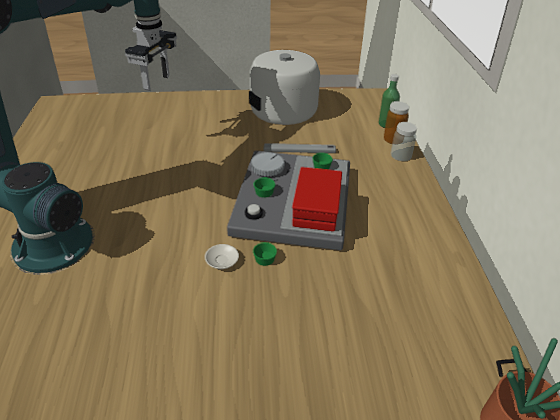

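The top view shows the dial at about (211,210), its pointer going up-left, the start button at (291,228), and cup_a between them at (254,212). The side view agrees. Next I'll measure these points.

Run:
```python
from h import *
W=np.load("topW.npy");im=cv2.imread("pics/top0.png");S=np.load("sideW.npy")
def near(W,u,v,r):
    m=np.zeros(W.shape[:2],bool);yy,xx=np.indices(m.shape);return (xx-u)**2+(yy-v)**2<r*r
def circ(P):
    (x,y),r=cv2.minEnclosingCircle(P[:,:2].astype(np.float32)*1000);return x,y,r
m=near(W,211,210,26)&(abs(W[...,2]-.073)<.008);P=W[m];print("dial top",len(P),np.median(P,0),P.mean(0),circ(P))
m=near(W,291,228,12);hsv=cv2.cvtColor(im,cv2.COLOR_BGR2HSV)
mw=m&(hsv[...,2]>170);P=W[mw];print("btn",len(P),np.median(P,0),P.mean(0),circ(P),np.percentile(P[:,2],[10,50,90]))
# deck outline: points z 38..60 region
m=(W[...,2]>.035)&(W[...,2]<.06)&near(W,255,183,100);
n,l,st,c=cv2.connectedComponentsWithStats(m.astype(np.uint8));k=1+st[1:,4].argmax();P=W[l==k]
rect=cv2.minAreaRect((P[:,:2]*1000).astype(np.float32));print("warmer",rect)
for nm,(u,v) in dict(a=(254,212),b=(212,146),c=(337,218)).items():
    mm=near(W,u,v,16)&(hsv[...,0]>40)&(hsv[...,0]<85)&(hsv[...,1]>90);P=W[mm];print(nm,P.mean(0),circ(P))
m=near(S,267,164,24)&(abs(S[...,2]-.073)<.006);P=S[m];print("dial side",len(P),P.mean(0),circ(P))
s2=cv2.imread("pics/side0.png");h2=cv2.cvtColor(s2,cv2.COLOR_BGR2HSV)
m=near(S,254,210,9)&(h2[...,2]>170);P=S[m];print("btn side",len(P),P.mean(0),np.median(P,0))
cv2.imwrite("pics/c1.png",cv2.resize(im[160:260,160:310],None,fx=5,fy=5,interpolation=cv2.INTER_CUBIC))
```

```text
dial top 1099 [0.57619093 0.23917264 0.07344777] [0.57573467 0.2389719  0.07336292] (575.9713745117188, 239.65676879882812, 48.272586822509766)
btn 79 [0.52724203 0.03941973 0.06752929] [0.52817742 0.03992525 0.06739175] (528.369873046875, 40.125160217285156, 12.600983619689941) [0.06530951 0.06752929 0.06910746]
warmer ((644.7938232421875, 136.64039611816406), (360.62811279296875, 300.447265625), 76.87078094482422)
a [0.56680374 0.13343423 0.05854415] (564.4953002929688, 132.4828643798828, 31.478609085083008)
b [0.73975507 0.23881905 0.07483712] (628.9481811523438, 147.59060668945312, 179.8997802734375)
c [ 0.55507944 -0.08089057  0.02284107] (535.134521484375, -32.598358154296875, 81.35520935058594)
dial side 623 [0.57361617 0.22338952 0.07428217] (582.2738647460938, 201.55027770996094, 90.53101348876953)
btn side 56 [0.52843313 0.03809183 0.0685005 ] [0.52897273 0.03707223 0.06860719]
```

View pics/c1.png

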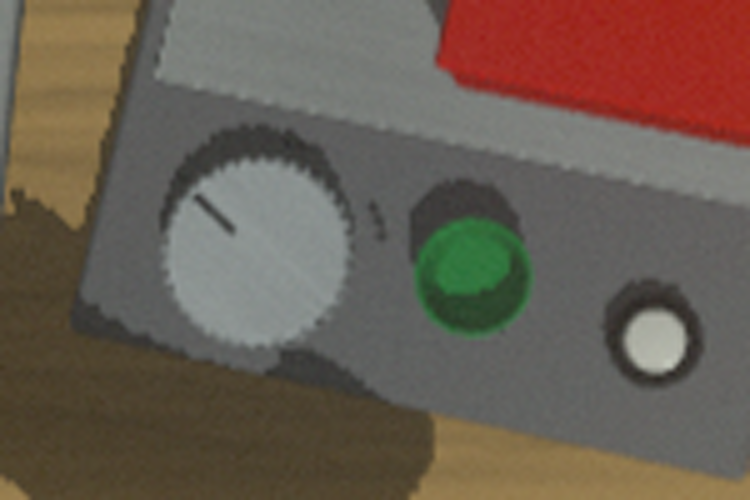

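The two estimates agree to within 1 mm:

| Item | Value |
|---|---|
| Dial axis | (576, 239.6), from both the warmer frame and the direct fit |
| Warmer yaw | -13.1° |
| Button | (529.5, 40), top at z ≈ 0.068 |
| Dial angle now | about 0, read from the pointer |

I'll close the gripper and go above a contact point 33 mm from the axis, along the tool's +x.

>>> {"name": "drive_tool", "arguments": {"commands": [[-0.945, -0.2, 0, 0, 0, 0], [-0.945, -0.2, 0, 0, 0, 0], [-0.945, -0.2, 0, 0, 0, 0], [-0.945, -0.2, 0, 0, 0, 0], [-0.945, -0.2, 0, 0, 0, 0], [-0.945, -0.2, 0, 0, 0, 0], [-0.945, -0.2, 0, 0, 0, 0], [-0.945, -0.2, 0, 0, 0, 0], [-0.945, -0.2, 0, 0, 0, 0], [-0.945, -0.2, 0, 0, 0, 0], [0, 0, 0.75, 0, 0, 0], [0, 0, 0.75, 0, 0, 0], [0, 0, 0.75, 0, 0, 0], [0, 0, 0, 0, 0, 0], [0, 0, 0, 0, 0, 0], [0, 0, 0, 0, 0, 0]], "gripper": 1}}

```text
time: 2.1
tool_pos: [0.5474, 0.2561, 0.0919]
ee_rot: [3.139, 0.002, 2.686]
wrist_force: [-0.3, 0.1, 0.8]
width: 0.0002
finger_force: 0.0
```

>>> {"name": "drive_tool", "arguments": {"commands": [[0, -0.05, 0.2, 0, 0, 0], [0, 0, 0.2, 0, 0, 0], [0, 0, 0.1, 0, 0, 0], [0, 0, 0.05, 0, 0, 0], [0, 0, 0, 0, 0, 0], [0, 0, 0, 0, 0, 0]]}}

```text
time: 2.85
tool_pos: [0.5456, 0.2539, 0.0681]
ee_rot: [3.141, 0.0, 2.686]
wrist_force: [-0.5, 0.6, -0.0]
width: 0.0007
finger_force: 0.0
```

Run:
```python
from h import *
o=get_obs();print(o["tool_pos"],o["wrist_force"],o["joint_torque"])
s=snapshot("side");cv2.imwrite("pics/s1.png",cv2.resize(s["image"][60:220,180:340],None,fx=3.7,fy=3.7,interpolation=cv2.INTER_CUBIC))
o=get_obs();print(o["tool_pos"],o["wrist_force"],o["wrist_torque"])
```

```text
[0.54564646 0.25393379 0.06805616] [-0.51930667  0.6459816  -0.04251869] [-1.68577240e-03 -3.94550264e+01 -2.89850789e+01  4.18144441e-02
  6.53563533e-02 -7.42360635e-05]
[0.54564269 0.25394962 0.06809845] [ 0.17097751  0.86761261 -0.28148883] [0.04321127 0.00996195 0.02163103]
```

View pics/s1.png

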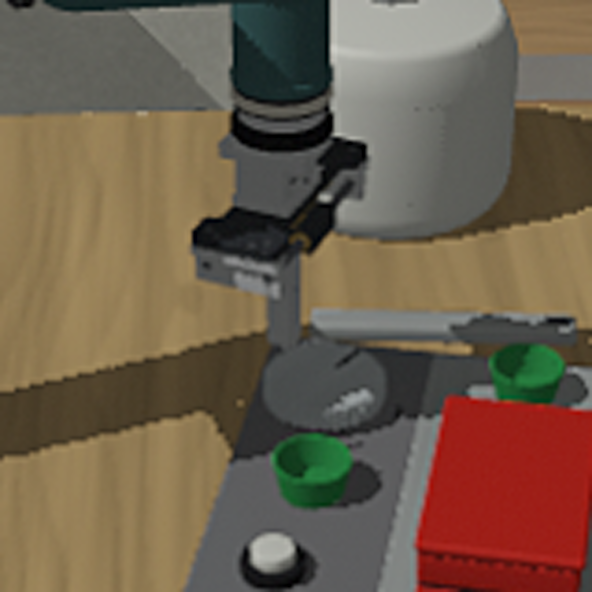

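The crop shows the finger ending at about (285,348), at the dial's far-left edge, with no force. I'll check the tip position in depth before pressing further.

Run:
```python
from h import *
s=snapshot("side");W=world(s)*1000
for v in range(134,172,2):print(v,[tuple(np.round(W[v,u]).astype(int).tolist()) for u in range(250,270,3)])
R=cv2.Rodrigues(np.array(s["rvec"],float))[0]
K=np.array([[s["fx"],0,s["cx"]],[0,s["fy"],s["cy"]],[0,0,1.]])
p=np.array([[.5456,.2539,.0681],[.5456,.2539,.12],[.576,.2396,.073]])
print(cv2.projectPoints(p,s["rvec"],s["tvec"],K,np.array([s["k1"],0,0,0.]))[0].reshape(-1,2))
s=snapshot("top");W=world(s)*1000
yy,xx=np.indices(W.shape[:2]);m=((xx-211)**2+(yy-210)**2<676)&(abs(W[...,2]-71)<8);print(len(W[m]),W[m].mean(0))
cv2.imwrite("pics/t1.png",cv2.resize(s["image"][150:260,150:310],None,fx=5,fy=5,interpolation=cv2.INTER_CUBIC))
```

```text
134 [(527, 176, 207), (535, 162, 215), (545, 243, 165), (554, 254, 158), (573, 508, 1), (584, 514, -3), (594, 510, -1)]
136 [(527, 176, 201), (535, 165, 207), (545, 240, 160), (554, 253, 152), (573, 496, 1), (583, 503, -4), (593, 497, -1)]
138 [(527, 173, 197), (535, 170, 198), (545, 241, 154), (554, 252, 146), (572, 486, -1), (582, 481, 2), (593, 484, -1)]
140 [(531, 474, 0), (535, 168, 193), (545, 239, 148), (554, 252, 139), (572, 471, 0), (582, 469, 1), (592, 472, -1)]
142 [(531, 459, 1), (536, 244, 138), (545, 238, 142), (554, 251, 133), (571, 460, -1), (581, 459, 0), (591, 459, 0)]
144 [(531, 449, 0), (536, 244, 132), (545, 241, 133), (554, 255, 124), (571, 448, -1), (579, 414, 21), (589, 419, 17)]
146 [(530, 439, -1), (536, 245, 125), (545, 246, 124), (554, 253, 118), (570, 436, -1), (579, 409, 16), (588, 408, 17)]
148 [(530, 427, -1), (536, 245, 117), (544, 240, 121), (553, 248, 115), (569, 419, 2), (578, 400, 15), (588, 393, 19)]
150 [(530, 413, 0), (536, 243, 112), (544, 241, 113), (553, 253, 105), (569, 409, 1), (578, 400, 7), (588, 396, 9)]
152 [(529, 401, 0), (536, 259, 9
[... 567 characters left out ...]
7), (535, 234, 76), (544, 237, 74), (553, 235, 75), (561, 233, 76), (570, 235, 74), (579, 233, 76)]
164 [(527, 265, 48), (535, 225, 76), (544, 228, 74), (552, 222, 78), (561, 229, 72), (569, 225, 75), (578, 227, 73)]
166 [(527, 259, 45), (535, 214, 76), (543, 214, 76), (552, 215, 75), (560, 214, 76), (569, 213, 76), (578, 217, 73)]
168 [(526, 246, 47), (535, 220, 65), (543, 207, 75), (551, 205, 75), (560, 205, 75), (568, 201, 78), (577, 202, 77)]
170 [(526, 236, 47), (535, 218, 60), (543, 209, 66), (551, 200, 72), (560, 202, 71), (568, 196, 75), (577, 197, 73)]
[[256.37585778 160.37660682]
 [256.22169895 145.47586951]
 [266.99015011 161.53066639]]
608 [591.52681921 230.09606169  73.1280438 ]
```

View pics/t1.png

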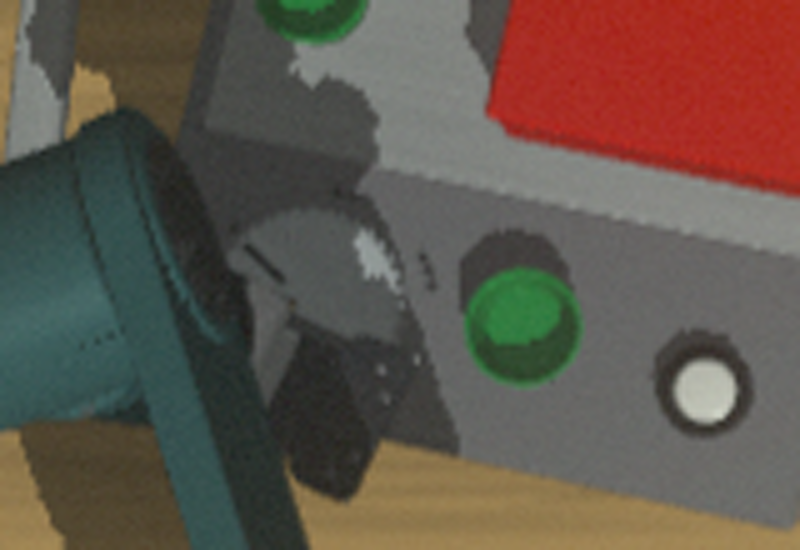

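The depth rows put the finger at the right x and y, but its tip ends near z ≈ 95–97 mm, about 25 mm above the dial, although tool_pos reads 68 mm. That agrees with the zero force. So I'll use contact force instead of the reported z, and go down in small steps.

>>> {"name": "drive_tool", "arguments": {"commands": [[0, 0, 0.1, 0, 0, 0], [0, 0, 0.1, 0, 0, 0], [0, 0, 0.1, 0, 0, 0], [0, 0, 0, 0, 0, 0]]}}

```text
time: 3.5
tool_pos: [0.545, 0.2537, 0.0551]
ee_rot: [-3.141, -0.001, 2.686]
wrist_force: [0.1, 0.2, 0.7]
width: 0.0006
finger_force: 0.0
```

Run:
```python
from h import *
W=np.load("sideW.npy")*1000
for v in range(60,92,2):print(v,[tuple(np.round(W[v,u]).astype(int).tolist()) for u in range(138,174,4)])
s=snapshot("side");W=world(s)*1000;print(get_obs()["tool_pos"])
for v in range(142,164,1):print(v,[tuple(np.round(W[v,u]).astype(int).tolist()) for u in range(253,260,2)])
```

```text
60 [(212, 421, 316), (225, 411, 320), (237, 411, 320), (246, 421, 315), (69, 1423, -111), (88, 1428, -114), (261, 534, 266), (274, 534, 265), (148, 1431, -117)]
62 [(211, 420, 310), (223, 416, 311), (237, 406, 315), (246, 418, 310), (64, 1442, -130), (87, 1429, -125), (260, 535, 258), (273, 534, 258), (146, 1438, -130)]
64 [(211, 417, 305), (223, 411, 307), (235, 410, 308), (48, 1415, -129), (70, 1404, -124), (87, 1418, -131), (259, 538, 251), (271, 539, 250), (146, 1430, -138)]
66 [(-17, 1428, -143), (217, 436, 291), (227, 444, 287), (43, 1432, -147), (60, 1446, -154), (86, 1416, -141), (258, 538, 244), (271, 536, 245), (144, 1438, -152)]
68 [(-18, 1427, -153), (216, 435, 284), (228, 438, 283), (43, 1426, -155), (62, 1432, -158), (81, 1437, -161), (256, 544, 234), (271, 534, 239), (143, 1433, -161)]
70 [(-19, 1424, -163), (213, 447, 273), (226, 442, 275), (42, 1421, -164), (63, 1421, -164), (82, 1427, -167), (256, 539, 230), (270, 534, 232), (143, 1427, -169)]
72 [(-20, 1417, -171), (213, 443, 268), (227, 435, 272), (41, 1418, -173), (62, 1418, -174), (82, 1416, -173), (255, 544, 22
[... 2451 characters left out ...]
247, 98)]
154 [(536, 248, 95), (541, 241, 100), (547, 243, 98), (553, 253, 91)]
155 [(536, 245, 93), (541, 242, 95), (547, 242, 95), (553, 255, 86)]
156 [(536, 267, 75), (541, 243, 91), (547, 238, 94), (553, 255, 83)]
157 [(536, 261, 75), (542, 264, 73), (548, 266, 72), (554, 265, 72)]
158 [(536, 260, 73), (542, 253, 77), (548, 257, 74), (554, 260, 72)]
159 [(536, 252, 75), (542, 252, 74), (547, 251, 75), (553, 247, 78)]
160 [(536, 244, 76), (541, 248, 74), (547, 246, 75), (553, 245, 76)]
161 [(536, 246, 71), (541, 245, 73), (547, 237, 78), (553, 239, 76)]
162 [(535, 237, 75), (541, 236, 75), (547, 237, 74), (553, 238, 73)]
163 [(535, 229, 76), (541, 232, 74), (547, 230, 76), (552, 229, 76)]
```

The tool_pos z reads about 28 mm too low: the tip is still 8–10 mm above the dial. I'll ease down to contact.

>>> {"name": "drive_tool", "arguments": {"commands": [[0, 0, 0.1, 0, 0, 0], [0, 0, 0.1, 0, 0, 0], [0, 0, 0.05, 0, 0, 0], [0, 0, 0, 0, 0, 0]]}}

```text
time: 4.05
tool_pos: [0.5455, 0.254, 0.0463]
ee_rot: [3.141, 0.0, 2.686]
wrist_force: [-0.6, 0.1, 3.8]
width: 0.0004
finger_force: 1.5
```

Contact at about 3.5 N.

>>> {"name": "drive_tool", "arguments": {"commands": [[0, 0, 0.04, 0, 0, 0], [0, 0, 0.04, 0, 0, 0], [0, 0, 0, 0, 0, 0], [0, 0, 0, 0, 0, 0]]}}

```text
time: 4.55
tool_pos: [0.5456, 0.2542, 0.0436]
ee_rot: [3.14, 0.0, 2.686]
wrist_force: [-2.5, 0.0, 5.8]
width: 0.0007
finger_force: 3.0
```

>>> {"name": "drive_tool", "arguments": {"commands": [[0, 0, 0.04, 0, 0, 0], [0, 0, 0, 0, 0, 0], [-0.001, 0.042, 0, 0, 0, 0.5], [-0.001, 0.042, 0, 0, 0, 0.5], [-0.001, 0.042, 0, 0, 0, 0.5], [-0.001, 0.042, 0, 0, 0, 0.5], [-0.001, 0.042, 0, 0, 0, 0.5], [-0.001, 0.042, 0, 0, 0, 0.5], [-0.001, 0.042, 0, 0, 0, 0.5], [-0.001, 0.042, 0, 0, 0, 0.5]]}}

```text
time: 5.8
tool_pos: [0.5534, 0.2651, 0.0423]
ee_rot: [3.141, -0.001, 2.284]
wrist_force: [-3.3, 1.7, 7.5]
width: 0.0003
finger_force: 3.7
```

Run:
```python
from h import *
s=snapshot("side");o=get_obs();print(o["tool_pos"],o["wrist_force"],o["ee_rot"])
cv2.imwrite("pics/s2.png",cv2.resize(s["image"][120:220,220:320],None,fx=5,fy=5,interpolation=cv2.INTER_CUBIC))
```

```text
[0.55359787 0.26533315 0.0423822 ] [-2.70720461 -0.07546537  8.35153215] [ 3.14013954e+00 -8.01062011e-04  2.28322079e+00]
```

View pics/s2.png

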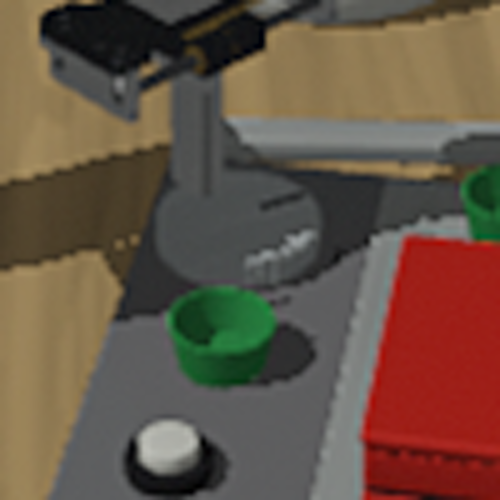

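The pointer has turned with the finger and now points at (300,195) in the crop, so there is no obvious slip. I'll sweep another 0.5 rad and then lift off.

>>> {"name": "drive_tool", "arguments": {"commands": [[-0.001, 0.042, 0, 0, 0, 0.5], [-0.001, 0.042, 0, 0, 0, 0.5], [-0.001, 0.042, 0, 0, 0, 0.5], [-0.001, 0.042, 0, 0, 0, 0.5], [-0.001, 0.042, 0, 0, 0, 0.5], [-0.001, 0.042, 0, 0, 0, 0.5], [-0.001, 0.042, 0, 0, 0, 0.5], [-0.001, 0.042, 0, 0, 0, 0.5], [-0.001, 0.042, 0, 0, 0, 0.5], [-0.001, 0.042, 0, 0, 0, 0.5], [-0.001, 0.042, 0, 0, 0, 0.5], [0, 0, 0, 0, 0, 0], [0, 0, -0.2, 0, 0, 0], [0, 0, -0.5, 0, 0, 0], [0, 0, -0.8, 0, 0, 0], [0, 0, 0, 0, 0, 0], [0, 0, 0, 0, 0, 0], [0, 0, 0, 0, 0, 0]]}}

```text
time: 8.1
tool_pos: [0.569, 0.2717, 0.099]
ee_rot: [-3.138, 0.001, 1.736]
wrist_force: [0.5, -0.2, 0.0]
width: 0.0004
finger_force: 0.0
```

Run:
```python
from h import *
s=snapshot("side");o=get_obs();print(o["time"],o["tool_pos"],o["wrist_force"],o["ee_rot"])
cv2.imwrite("pics/s3.png",cv2.resize(s["image"][120:220,220:320],None,fx=5,fy=5,interpolation=cv2.INTER_CUBIC))
# expected pointer tip for angles 0.9..1.2
K=np.array([[s["fx"],0,s["cx"]],[0,s["fy"],s["cy"]],[0,0,1.]])
for d in(0,.5,.9,1.047,1.2,2.09):
    a=-.229+1.047-d;p=np.array([[.576+r*np.cos(a),.2396+r*np.sin(a),.073] for r in(.02,.045)])
    q=cv2.projectPoints(p,s["rvec"],s["tvec"],K,np.array([s["k1"],0,0,0.]))[0].reshape(-1,2);print(d,np.round((q-[220,120])*5).tolist())
```

```text
8.15 [0.56908614 0.27180185 0.0990948 ] [-0.78475971  0.02934376  0.24345426] [-3.13838658e+00  6.26351262e-04  1.73570010e+00]
0 [[257.0, 193.0], [284.0, 175.0]]
0.5 [[267.0, 201.0], [306.0, 192.0]]
0.9 [[269.0, 208.0], [312.0, 209.0]]
1.047 [[269.0, 211.0], [311.0, 216.0]]
1.2 [[268.0, 214.0], [309.0, 222.0]]
2.09 [[247.0, 226.0], [262.0, 250.0]]
```

View pics/s3.png

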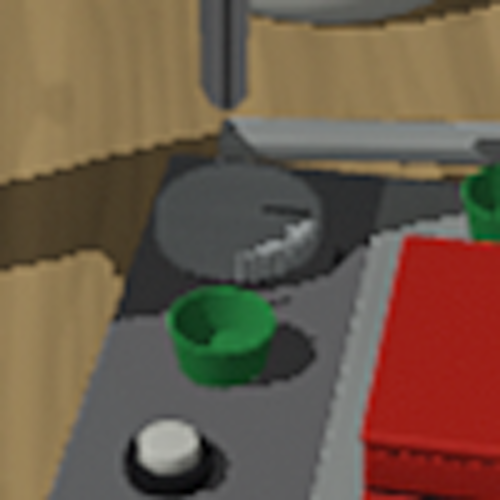

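The pointer runs (263,207)→(308,215), which matches the prediction for 1.047 rad, and the finger is clear. Now I'll go over the button and start down.

>>> {"name": "drive_tool", "arguments": {"commands": [[-0.79, -0.275, 0, 0, 0, 0], [-0.79, -0.275, 0, 0, 0, 0], [-0.79, -0.275, 0, 0, 0, 0], [-0.79, -0.275, 0, 0, 0, 0], [-0.79, -0.275, 0, 0, 0, 0], [-0.79, -0.275, 0, 0, 0, 0], [-0.79, -0.275, 0, 0, 0, 0], [0, 0, 0, 0, 0, 0], [0, 0, 0.5, 0, 0, 0], [0, 0, 0.5, 0, 0, 0], [0, 0, 0, 0, 0, 0], [0, 0, 0, 0, 0, 0]]}}

```text
time: 9.65
tool_pos: [0.5308, 0.0421, 0.0614]
ee_rot: [3.141, -0.0, 1.737]
wrist_force: [0.2, -0.4, -0.7]
width: 0.0008
finger_force: 0.0
```

Run:
```python
from h import *
s=snapshot("side");o=get_obs();print(o["time"],o["tool_pos"],o["wrist_force"],o["ee_rot"])
cv2.imwrite("pics/s4.png",cv2.resize(s["image"][120:250,200:330],None,fx=4.5,fy=4.5,interpolation=cv2.INTER_CUBIC))
```

```text
9.7 [0.53112796 0.04191318 0.0618529 ] [-0.51008233  0.20089611 -0.37701534] [ 3.14012663e+00 -1.25507559e-05  1.73638122e+00]
```

View pics/s4.png

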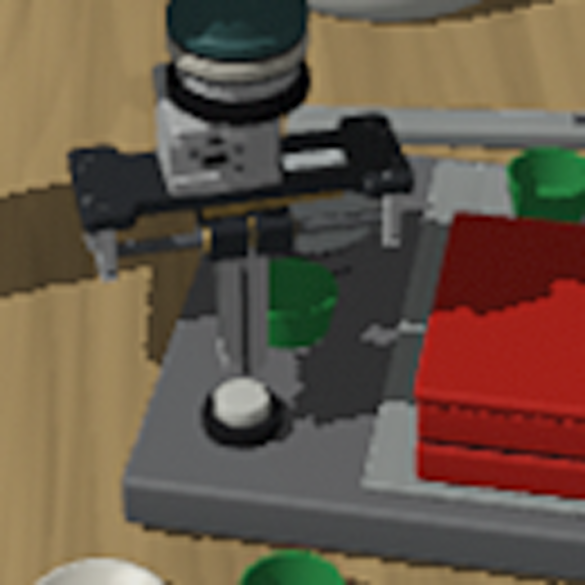

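The fingertip at (243,375) sits just above the button's white cap at (242,400), and the cup is clear. I'll press in steps.

>>> {"name": "drive_tool", "arguments": {"commands": [[-0.05, -0.03, 0.15, 0, 0, 0], [0, 0, 0.15, 0, 0, 0], [0, 0, 0.1, 0, 0, 0], [0, 0, 0.05, 0, 0, 0], [0, 0, 0, 0, 0, 0], [0, 0, 0, 0, 0, 0]]}}

```text
time: 10.45
tool_pos: [0.5297, 0.0392, 0.0431]
ee_rot: [3.141, -0.0, 1.736]
wrist_force: [0.4, 0.5, 0.8]
width: 0.0004
finger_force: 0.0
```

>>> {"name": "drive_tool", "arguments": {"commands": [[0, 0, 0.05, 0, 0, 0], [0, 0, 0.05, 0, 0, 0], [0, 0, 0.05, 0, 0, 0], [0, 0, 0, 0, 0, 0], [0, 0, 0, 0, 0, 0]]}}

```text
time: 11.08
tool_pos: [0.53, 0.0392, 0.0375]
ee_rot: [3.141, 0.0, 1.736]
wrist_force: [-0.6, -0.4, 3.7]
width: 0.0003
finger_force: 1.8
```

>>> {"name": "drive_tool", "arguments": {"commands": [[0, 0, 0.05, 0, 0, 0], [0, 0, 0.05, 0, 0, 0], [0, 0, 0.05, 0, 0, 0], [0, 0, 0, 0, 0, 0], [0, 0, 0, 0, 0, 0]]}}

```text
time: 11.7
tool_pos: [0.5302, 0.0392, 0.0352]
ee_rot: [3.139, 0.001, 1.736]
wrist_force: [-7.4, -0.6, 20.0]
width: 0.0008
finger_force: 10.2
```

At 20 N the button is on its stop. I'll lift well clear.

>>> {"name": "drive_tool", "arguments": {"commands": [[0, 0, -0.3, 0, 0, 0], [0, 0, -0.8, 0, 0, 0], [0, 0, -1, 0, 0, 0], [0, 0, -1, 0, 0, 0], [0, 0, -0.6, 0, 0, 0], [0, 0, 0, 0, 0, 0], [0, 0, 0, 0, 0, 0], [0, 0, 0, 0, 0, 0]]}}

```text
time: 12.7
tool_pos: [0.5285, 0.0392, 0.1766]
ee_rot: [-3.138, -0.001, 1.736]
wrist_force: [-0.6, -0.1, -0.0]
width: 0.0005
finger_force: 0.0
```

Run:
```python
from h import *
s=snapshot("side");o=get_obs();print(o["time"],o["tool_pos"],o["wrist_force"])
cv2.imwrite("pics/s5.png",cv2.resize(s["image"][120:280,190:350],None,fx=3.7,fy=3.7,interpolation=cv2.INTER_CUBIC))
```

```text
12.75 [0.52864365 0.03924735 0.17697459] [ 0.13451511 -0.85867824  0.02752629]
```

View pics/s5.png

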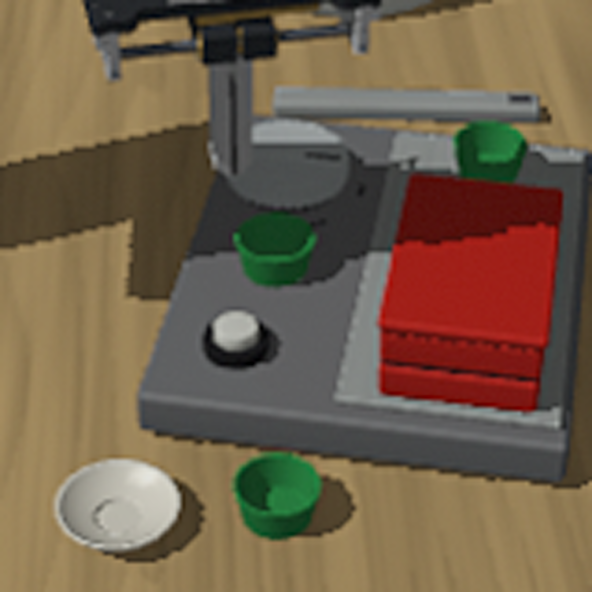

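The dial pointer is still at the notch (305,155)→(340,158), the button at (237,330) is up again, everything is in place and the gripper is clear. I'll hand the job in.

```bash
python3 -c "
from bench import close_job
print(close_job())"
```

```text
the job is handed in; nothing more can be done
None
```

The job is handed in, with no verdict returned: the dial looks to be resting in the next notch, the start button was pressed to its stop afterwards and is up again, nothing else has visibly moved, and the arm is clear.

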